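Load the spoon-blank pallet under the carving machine's guard

ROBOT

A 6-joint arm with a two-finger parallel gripper is mounted at the origin on the work surface. World frame = base frame: x ahead of the robot, y to its left, z up, the work surface at z = 0. Lengths are in m, angles in rad, forces in N, time in s.
With the tool pointing down it reaches from about 0.375 to 0.925 m from the base axis. Payload 5.7 kg.
Tool frame: the origin (TCP) lies midway between the tips of the shut fingers; the grasp point (between the pads) lies 19 mm behind it; z points along the fingers, y is the line along which they close (so a half turn about z gives the same grasp; the last joint's range is limited). The gripper opens to 88 mm and grips with 3 to 60 N. Pads are 20 mm wide; open, the fingers measure 115 mm over their backs; the gripper's body (75 mm by 178 mm) begins 61 mm behind the grasp point.
Start: joints at [1.199, 0.359, 1.51, -0, 1.272, -0.115], TCP at [0.152, 0.58, 0.223] pointing down, gripper open.
Joint ranges: [-2.97, 2.97], [-1.01, 2.36], [0.21, 2.38], [-0.96, 4.11], [0.2, 2.71], [-2.98, 2.98]. Speed limits (rad/s): [2.39, 2.39, 3.14, 3.14, 3.14, 3.14].

INTERFACE

Orientations are given as a unit quaternion [x, y, z, w].
In Python, from bench import move_ptp, servo_line, goto_joints, move_gripper, sleep, inverse_kinematics, capture, PlanningError, close_job, spot_in, silhouettes, current_clock, current_joint_pos, current_qvel, current_joint_torque, current_position, current_orientation, current_force, current_torque, current_finger_gap, current_grip_force gives the robot as it stands. Calls block until the motion is done:
- move_ptp(position, orientation): joint-space move of the TCP to a pose.
- servo_line(position, orientation=None, rate=0.15, contact_N=None): straight line of the TCP; orientation=None keeps the orientation; rate is the mean speed in m/s. With contact_N (N) it stops when the force on the tool has changed by that much, and returns True; else False.
- goto_joints(angles): joint-space move.
- move_gripper(opening): finger opening in m; the grip force is fixed at half the most; returns when the fingers have stopped.
- sleep(seconds).
- inverse_kinematics(position, orientation): joint angles nearest the present ones, or None.
- capture(name): name is "side" or "top"; returns a dict with "image" (420x560x3 uint8, blue, green, red), "range_z" (420x560 float32, m along the optical axis (not along the pixel's ray), 0 where there is no reading), "intrinsics" (3x3 intrinsics, pixels), "k1" (the pictures are not rectified: a ray, as slopes to the right and down, at radius r is drawn at 1 + k1 r^2 times it, then the intrinsics apply), "R" (3x3) and "t" (3): a world point X has camera coordinates R X + t. Camera axes: x right, y down, z forward; pixel columns grow to the right and rows downward; lengths in m; the calibration is good to about 2 mm. A picture is of the moment at which its call begins.
A pose or a line that the arm cannot do raises PlanningError and nothing moves.
- close_job(): hands the job in; it is judged then, once.
Trained networks look in the newest picture that a camera, given by its name, has taken for a name from the list of things; names that differ only in an ending like _2 or _b are one class to them, and where a whole thing is asked for, a point or a joint stands for the part that bears it (a point fixed in the world has none). Each returns a list of dicts, best first, with "conf" (0 to 1); they miss things now and then, are a little off and sometimes report something else, mostly with a low value. They report only what shows in the picture. A call takes as long as a camera call. They do not tell look-alikes from the thing itself.
- spot_in(camera, query): "xy" ([column, row] in pixels, amid what is visible of it).
- silhouettes(camera, query): "region" (420x560 bool, what is visible of it) and "xy" ([column, row] in pixels, amid what is visible of it).
Readings, each from a call of its own:
- current_clock(): time.
- current_joint_pos(): joint angles.
- current_qvel(): joint speeds.
- current_joint_torque(): joint torques, N m.
- current_position(): TCP position.
- current_orientation(): TCP orientation.
- current_force(): force on the tool from outside, world axes, zero at the start.
- current_torque(): the same for the moment, N m.
- current_finger_gap(): finger opening in m.
- current_grip_force(): force on a finger pad.
Only numpy, scipy, OpenCV 4.12 (cv2) and the standard library are available. Lean on these libraries where they do the work, as an engineer would, in place of code of your own. Each camera call takes 0.05 s, during which the arm holds its last target. There are 200 camera calls.

TASK

Load the blue pallet with the spoon blank into the small carving machine: slide it flat along the bench, ramped end first, between the rails and in under the low clear guard until the red-capped spring pin, having ridden up on the pallet, drops fully into the pallet's blind hole and locks it. Creep in and stop gently when it locks, never touch the spoon blank, do not lift the pallet, leave the other things on the bench alone, and let go at the end.

Things in the scene. Friction and masses are not known exactly. Their poses are not given: they have to be found in the camera images.
- pallet_mid (a point): centre, half-way up (8 mm), of the loose blue pallet lying flat on the bench: 150 mm long (x) x 100 wide (y) x 16 thick, 0.3 to 0.65 kg. +x points to its ramped leading end (last 20 mm slope from 16 down to 4 mm height); the other three faces are upright. Too wide to grasp: it is pushed by its upright edges
- pallet_hole (a point): mouth of the round blind hole in the pallet's top, at x = +30, y = +34 mm from pallet_mid; 14 mm across, 11 mm deep. When the pin drops in, it blocks the pallet, felt as a sharp rise of the pushing force
- blank: pale wooden spoon blank fixed flat on top of the pallet along its x axis, 6 mm thick (its top is 22 mm above the bench), 112 mm long, 40 mm wide at the bowl; origin on the pallet's top at its middle. Not to be touched
- bay: the machine's loading bay, fixed; origin on the bench under the middle of the clear guard's mouth, +x the way in, +y to the left looking in. Guard: x = 0 to 120 mm, 136 wide, underside 25 and top 31 mm above the bench. Loaded, the pallet's axes match the bay's, its middle 8 to 33 mm in from the mouth and its trailing end 42 to 67 mm outside
- bay_rails (a point): point on the bench on the bay's middle line, 45 mm before the guard's mouth, where two flared lead-ins (22 mm high) begin, about 134 mm apart inside; they narrow to the aluminium side rails, 25 mm high, 16 thick, 103.4 mm apart inside, which run from the mouth 200 mm inwards
- spindle (a point): lower end of the dark spindle motor over the bay: 54 mm across, from 70 to 200 mm above the bench, 118 mm in from the mouth; a grey column behind it (160 to 210 mm in) is 185 mm high
- pin (a joint): height (m) of the vertical spring pin, 9 mm across, round tip, red cap 22 mm across, in a block on the guard, 34 mm left (+y) of the bay's middle line and at a hand-set place 38 to 63 mm in from the mouth (not measured). 0 = lowest, tip 8 mm above the bench: bay empty, or pin in the hole; about 0.008 riding on the pallet. Pressed down by about 1.5 N; the ramp lifts it
- tall_pot: bystander: black pot, 132 mm across, 165 mm tall; origin under its middle
- small_pot: bystander: black cup-shaped pot, 80 mm across, 75 mm tall; origin under its middle
- whetstone: bystander: grey stone 50 x 170 x 22 mm, long along its y; origin under its middle
- spoon: bystander: finished wooden spoon, 200 mm long, lying along its x
- knife: bystander: carving knife, 200 mm long along its x, 18 mm high; origin near its middle
- mallet: bystander: round wooden mallet lying along its x, head (+x) 64 mm across and 120 mm long, handle (-x) 140 mm long
- bentwood: bystander: bentwood ring 140 mm across, 75 mm tall; origin under its middle
Mind the look-alikes: they are no part of the job. Of the things that look like the part that bears pallet_mid, take the one that is farthest to the robot's right at the start.

How it is judged:
On the way, in this order (a step that is already met when the one before it is completed fails the run):
1. the pallet is under the guard with the pin riding on its top (value of joint pin above 0.006 m and x of pallet_mid in the frame of bay above -0.05 m), for 0.1 s.
2. the pin has dropped into the pallet's hole (value of joint pin below 0.002 m and x of pallet_mid in the frame of bay between 0.003 and 0.039 m), for 0.2 s.
At the end, for the whole second after the job is handed in: The pin is down in the pallet's hole (joint under 2 mm), the pallet lies flat (under 0.03 rad) and at rest under the guard, its centre 3 to 39 mm in from the mouth and within 4 mm of the bay's middle line, in line with it within 0.06 rad (all of step 2 and y of pallet_mid in the frame of bay between -0.004 and 0.004 m and angle between the x axis of pallet_mid and the x axis of bay, either way round below 0.06 rad and angle between pallet_mid's own z axis and vertical below 0.03 rad and linear speed of pallet below 0.01 m/s); the robot touches nothing.
It fails at once if the pallet is pushed against the pin with more than 25 N (contact force between pallet and pin above 25 N).
It fails at once if the robot touches the spoon blank (contact force between any of the fingers, the arm and blank above 0.5 N).
It fails at once if the pallet is lifted or tipped off the bench (height (world z) of pallet_mid above 0.018 m or angle between pallet_mid's own z axis and vertical above 0.15 rad).
It fails at once if a bystander is moved more than 20 mm (distance of any of tall_pot, small_pot, whetstone, spoon, knife, mallet, bentwood from where it was at the start of the episode above 0.02 m).
It also fails if it takes over 61 s, if anything falls off the work surface, if the arm or the gripper's body presses on something with over 40 N, if the wrist force passes 120 N, or if a joint passes its speed limit or range.

## Working session

There is one attempt and no reset: what is moved stays moved. The work goes in short steps, each a Python script; the robot and the scene stay as the last script left them, time stands still between calls to the robot, and variables do not carry over. Pictures are saved under pics/ and viewed, at most 10 in all, crops included, and the job is handed in when it is done.

```bash
ls; mkdir -p pics
cat > h.py <<'E'
import numpy as np, cv2
from bench import *
def world_pts(c, px, z=None):
    """pixels (N,2) -> world; by depth, or on plane z"""
    px=np.asarray(px,float).reshape(-1,2); K=np.array(c["intrinsics"]); R=np.array(c["R"]); t=np.array(c["t"])
    d=(px-K[:2,2])/[K[0,0],K[1,1]]; s=d.copy()
    for _ in range(10): s=d/(1+c["k1"]*(s**2).sum(1,keepdims=True))
    ray=np.c_[s,np.ones(len(s))]
    if z is None:
        D=c["range_z"][px[:,1].round().astype(int),px[:,0].round().astype(int)][:,None]
        return (ray*D-t)@R
    o=-R.T@t; w=ray@R
    return o+w*((z-o[2])/w[:,2])[:,None]
def proj(c,X):
    p=np.asarray(X)@np.array(c["R"]).T+c["t"]; s=p[:,:2]/p[:,2:]; s=s*(1+c["k1"]*(s**2).sum(1,keepdims=True))
    K=np.array(c["intrinsics"]); return s*[K[0,0],K[1,1]]+K[:2,2]
E
python3 - <<'E'
from h import *
for n in("top","side"):
    c=capture(n); cv2.imwrite(f"pics/{n}0.png",c["image"])
    print(n,-np.array(c["R"]).T@c["t"],current_clock())
    for q in ("pallet_mid","blank","pin","bay","spindle","tall_pot","small_pot","whetstone","spoon","knife","mallet","bentwood"):
        for s in silhouettes(n,q)[:3]:
            if s["conf"]<.3: continue
            v,u=np.nonzero(s["region"]); ok=c["range_z"][v,u]>0
            P=world_pts(c,np.c_[u,v][ok]); print(q,round(s["conf"],2),np.round(s["xy"]),np.median(P,0).round(3),np.percentile(P,2,0).round(3),np.percentile(P,98,0).round(3))
E
```

```text
pics
top [ 0.31477169 -0.01285605  1.40143542] 0.05
pallet_mid 0.91 [213. 223.] [0.543 0.216 0.016] [0.488 0.145 0.003] [0.6   0.289 0.025]
pallet_mid 0.85 [188. 305.] [0.307 0.285 0.016] [0.235 0.223 0.002] [0.38  0.351 0.025]
blank 0.8 [212. 228.] [0.543 0.207 0.022] [0.526 0.176 0.016] [0.565 0.274 0.027]
blank 0.58 [189. 298.] [0.313 0.286 0.022] [0.25  0.258 0.015] [0.346 0.312 0.027]
bay 0.78 [340. 220.] [ 0.54  -0.163  0.036] [ 0.483 -0.257  0.008] [ 0.622 -0.027  0.201]
spindle 0.58 [338. 218.] [ 0.541 -0.163  0.042] [ 0.484 -0.257  0.019] [ 0.622 -0.042  0.201]
tall_pot 0.77 [430. 197.] [ 0.602 -0.429  0.112] [ 0.552 -0.489  0.   ] [ 0.67  -0.385  0.168]
small_pot 0.93 [128. 266.] [0.404 0.482 0.034] [ 0.366  0.433 -0.002] [0.439 0.507 0.078]
whetstone 0.64 [283. 151.] [ 0.781 -0.003  0.021] [ 0.749 -0.082 -0.001] [0.816 0.076 0.028]
spoon 0.73 [305. 274.] [ 0.391 -0.057  0.013] [ 0.348 -0.189 -0.001] [ 0.43  -0.009  0.023]
knife 0.94 [372. 164.] [ 0.744 -0.284  0.013] [ 0.719 -0.364 -0.002] [ 0.771 -0.18   0.022]
knife 0.52 [140. 179.] [0.681 0.441 0.051] [0.519 0.41  0.018
[... 1160 characters left out ...]
.] [0.404 0.456 0.036] [ 0.366  0.432 -0.001] [0.439 0.507 0.075]
whetstone 0.66 [293. 154.] [ 0.538 -0.159  0.075] [ 0.483 -0.249  0.001] [ 0.622 -0.019  0.197]
whetstone 0.58 [195. 199.] [0.776 0.013 0.018] [ 0.745 -0.081 -0.001] [0.813 0.084 0.022]
whetstone 0.32 [252. 276.] [0.539 0.215 0.019] [0.521 0.181 0.016] [0.564 0.281 0.023]
spoon 0.7 [340. 204.] [ 0.389 -0.081  0.01 ] [ 0.349 -0.184 -0.002] [ 0.429 -0.008  0.018]
knife 0.68 [244. 145.] [ 0.746 -0.27   0.009] [ 0.722 -0.359 -0.004] [ 0.773 -0.178  0.017]
mallet 0.64 [149. 345.] [0.67  0.453 0.048] [0.516 0.417 0.021] [0.765 0.472 0.063]
bentwood 0.62 [380. 136.] [ 0.34  -0.347  0.04 ] [ 0.278 -0.443 -0.002] [ 0.403 -0.306  0.073]
```

View pics/top0.png

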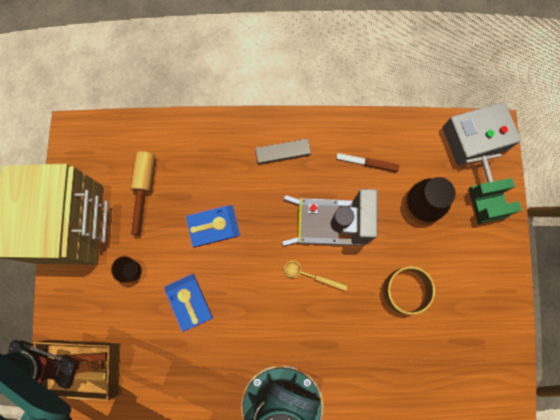

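View pics/side0.png

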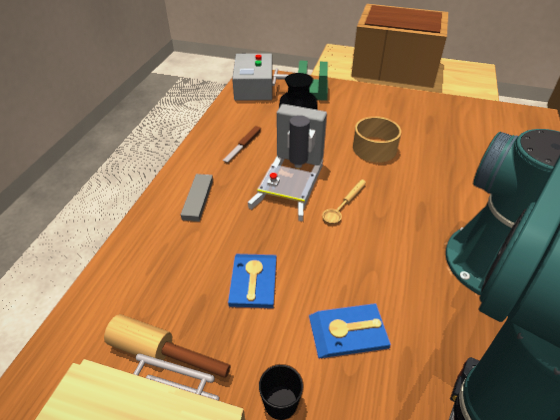

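The top view shows the target pallet at (213,226), since the look-alike at (188,303) lies further left. Its hole and ramp face the bay, whose mouth with a yellow strip is near (300,220). The side view agrees, with the pallet at (254,280), the red pin cap at (273,178) and the mouth at (287,197). Next I'll fit precise poses.

```bash
cat > fit.py <<'E'
from h import *
from scipy.optimize import minimize
HULL=np.array([[sx*75,sy*50,0] for sx in(-1,1) for sy in(-1,1)]+[[x,sy*50,z] for x,z in((-75,16),(55,16),(75,4)) for sy in(-1,1)])/1e3
def place(P,p): c,s=np.cos(p[2]),np.sin(p[2]); return np.asarray(P)@np.array([[c,s,0],[-s,c,0],[0,0,1]])+[p[0],p[1],0]
def blue(c,guess,r=.11):
    b,g,rr=[c["image"][...,i].astype(int) for i in range(3)]
    m=(b>rr+40)&(b>g+25)
    u,v=proj(c,[[*guess[:2],.016]])[0]
    n,l=cv2.connectedComponents(m.astype(np.uint8))
    yy,xx=np.nonzero(m); k=np.argmin((yy-v)**2+(xx-u)**2); m=l==l[yy[k],xx[k]]
    h=np.zeros(m.shape,np.uint8); pts=np.argwhere(m)[:,::-1].astype(np.int32)
    cv2.fillConvexPoly(h,cv2.convexHull(pts),1); return h
def fit_pallet(caps,guess):
    S=4; masks=[blue(c,guess) for c in caps]
    def cost(q):
        p=[q[0],q[1],q[2]/10*1]; t=0
        for c,m in zip(caps,masks):
            h=cv2.convexHull(((proj(c,place(HULL,p))+.5)*S-.5).astype(np.float32))
            r=np.zeros((m.shape[0]*S,m.shape[1]*S),np.uint8); cv2.fillConvexPoly(r,(h*16).round().astype(np.int32),255,shift=4)
            a=cv2.resize(r,(m.shape[1],m.shape[0]),interpolation=cv2.INTER_AREA)/255.
            t+=np.abs(a-m).sum()/m.sum()
        return t
    x0=np.array([guess[0],guess[1],guess[2]*10])
    r=minimize(cost,x0,method="Nelder-Mead",options=dict(initial_simplex=np.vstack([x0,x0+[.01,0,0],x0+[0,.01,0],x0+[0,0,1]]),xatol=1e-4,fatol=1e-4))
    return np.array([r.x[0],r.x[1],r.x[2]/10]),r.fun
E
python3 - <<'E'
from fit import *
caps={n:capture(n) for n in("top","side")}
g=[.543,.218,-np.pi/2+.15]
for k in (["top"],["side"],["top","side"]): print(k,fit_pallet([caps[n] for n in k],g))
p,_=fit_pallet(list(caps.values()),g)
for n,c in caps.items():
    hsv=cv2.cvtColor(c["image"],cv2.COLOR_BGR2HSV); H,S,V=cv2.split(hsv)
    v,u=np.nonzero(c["range_z"]>0); P=world_pts(c,np.c_[u,v])
    box=(P[:,0]>.44)&(P[:,0]<.66)&(P[:,1]>-.29)&(P[:,1]<.05)
    h,s,vv=H[v,u],S[v,u],V[v,u]
    y=box&(h>24)&(h<36)&(s>130)&(vv>110); r=box&((h<6)|(h>174))&(s>180)&(vv>110)&(P[:,2]>.03)
    Q=P[y]; print(n,"yellow",len(Q),np.median(Q,0).round(4)); 
    if len(Q)>5:
        X=world_pts(c,np.c_[u,v][y],.028)[:,:2]; a=cv2.fitLine(X.astype(np.float32),cv2.DIST_HUBER,0,.01,.01).ravel(); t=(X-a[2:])@a[:2]
        print("line",a.round(4),"ends",(a[2:]+a[:2]*t.min()).round(4),(a[2:]+a[:2]*t.max()).round(4))
    print("cap",r.sum(),np.median(P[r],0).round(4),P[r].min(0).round(4),P[r].max(0).round(4))
    gm=box&(s<70)&(P[:,2]>.019)&(P[:,2]<.036)
    print("guard rect",cv2.minAreaRect(P[gm][:,:2].astype(np.float32)))
    sm=box&(P[:,2]>.19)&(P[:,2]<.21); print("spindle top",P[sm].mean(0).round(4),P[sm].min(0).round(3),P[sm].max(0).round(3))
    cm=box&(P[:,2]>.176)&(P[:,2]<.191); print("col top",cv2.minAreaRect(P[cm][:,:2].astype(np.float32)))
    im=cv2.resize(c["image"],None,fx=4,fy=4,interpolation=cv2.INTER_CUBIC)
    o=((proj(c,place(HULL[[4,5,7,6,8,9,3,2,0,1]],p))+.5)*4).astype(int)
    for q in o: cv2.circle(im,tuple(map(int,q)),3,(0,255,0),-1)
    x0,y0=((180,180),(220,130))[n=="side"]; cv2.imwrite(f"pics/{n}1.png",im[y0*4:y0*4+(300 if n=="top" else 600),x0*4:x0*4+800])
E
```

```text
['top'] (array([ 0.54342433,  0.21687184, -1.3267814 ]), np.float64(0.030078681153990254))
['side'] (array([ 0.54341793,  0.21596294, -1.32000182]), np.float64(0.026776934520057482))
['top', 'side'] (array([ 0.54362889,  0.21647817, -1.32105214]), np.float64(0.05990140324601315))
top yellow 67 [ 0.5624 -0.0517  0.0312]
line [ 0.9992 -0.0395  0.5489 -0.0522] ends [ 0.4894 -0.0499] [ 0.6228 -0.0551]
cap 21 [ 0.5886 -0.0927  0.0615] [ 0.5809 -0.099   0.057 ] [ 0.597  -0.0868  0.0703]
guard rect ((0.5581482648849487, -0.12313459068536758), (0.24004434049129486, 0.14956466853618622), 89.73978424072266)
spindle top [ 0.5388 -0.1678  0.1991] [ 0.501 -0.248  0.19 ] [ 0.572 -0.141  0.206]
col top ((0.551193118095398, -0.20183244347572327), (0.11955706775188446, 0.13468864560127258), 87.95451354980469)
side yellow 85 [ 0.5565 -0.0537  0.0277]
line [ 0.9994 -0.0341  0.5565 -0.0536] ends [ 0.4893 -0.0513] [ 0.6244 -0.0559]
cap 31 [ 0.589  -0.0908  0.0597] [ 0.581  -0.0997  0.0548] [ 0.5997 -0.0802  0.0626]
guard rect ((0.5575830340385437, -0.12319272756576538), (0.24256294965744019, 0.15001365542411804), 89.80496215820312)
spindle top [ 0.5378 -0.1636  0.1963] [ 0.512 -0.193  0.19 ] [ 0.565 -0.14   0.201]
col top ((0.5526480674743652, -0.20060378313064575), (0.121202751994133, 0.13329371809959412), 85.30209350585938)
```

View pics/top1.png

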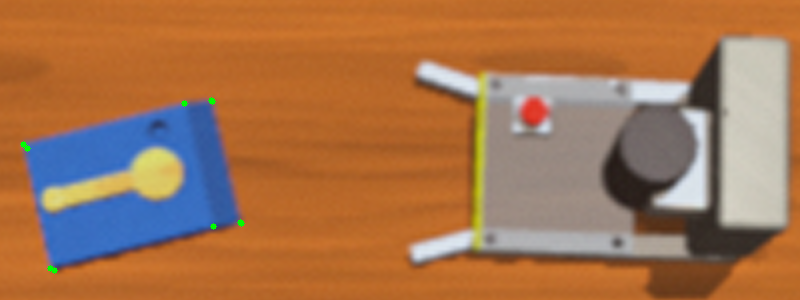

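View pics/side1.png

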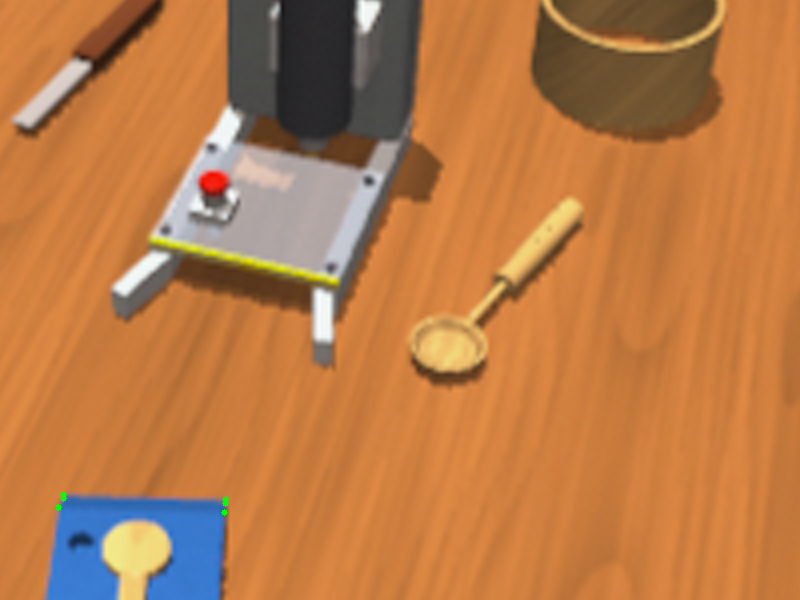

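The overlay corners sit on the pallet corners in both views, so its pose is good: (0.5436, 0.2165), yaw −1.321. The bay mouth's middle is at (0.557, −0.0525) with yaw about −1.608, and the pin cap agrees at 34 mm left and about 38 mm in. I'll push the trailing edge with two spread fingers along an arc.

```bash
cat > push.py <<'E'
from fit import *
from scipy.spatial.transform import Rotation as Rn
from scipy.interpolate import CubicHermiteSpline
BAY=np.array([.5568,-.0525,-1.608]); FLIP=-1; Z=.006
def quat(yaw):
    y=FLIP*np.array([-np.sin(yaw),np.cos(yaw),0]); z=np.array([0,0,-1.]); return Rn.from_matrix(np.c_[np.cross(y,z),y,z]).as_quat()
def tool(p,back=.085,z=Z):
    "TCP for pallet pose p, `back` behind its middle"
    return np.array([p[0]-back*np.cos(p[2]),p[1]-back*np.sin(p[2]),z]),quat(p[2])
def bay2w(x,y=0,dyaw=0): c,s=np.cos(BAY[2]),np.sin(BAY[2]); return np.array([BAY[0]+c*x-s*y,BAY[1]+s*x+c*y,BAY[2]+dyaw])
def w2bay(p): c,s=np.cos(BAY[2]),np.sin(BAY[2]); d=p[:2]-BAY[:2]; return np.array([c*d[0]+s*d[1],-s*d[0]+c*d[1],p[2]-BAY[2]])
def arc(a,b,n):
    L=np.hypot(*(b-a)[:2]); h=CubicHermiteSpline([0,1],[a[:2],b[:2]],[L*np.array([np.cos(q[2]),np.sin(q[2])]) for q in(a,b)])
    s=np.linspace(0,1,n+1)[1:]; d=h(s,1); return np.c_[h(s),np.arctan2(d[:,1],d[:,0])]
E
python3 - <<'E'
from push import *
import push
print("start R",Rn.from_quat(current_orientation()).as_matrix().round(2).tolist())
a=np.array([.5436,.2165,-1.321]); b=bay2w(-.135); print(b,arc(a,b,6).round(3).tolist())
for f in(1,-1):
    push.FLIP=f
    for p,k in((a,.12),(a,.085),(b,.085),(bay2w(.02),.085)): 
        q=inverse_kinematics(*tool(p,k)); print(f,None if q is None else np.round(q,2))
E
```

```text
start R [[-0.97, 0.25, -0.0], [0.25, 0.97, -0.0], [0.0, -0.0, -1.0]]
[ 0.56182134  0.08240658 -1.608     ] [[0.549, 0.195, -1.346], [0.554, 0.172, -1.379], [0.558, 0.15, -1.422], [0.56, 0.127, -1.474], [0.562, 0.105, -1.536], [0.562, 0.082, -1.608]]
1 [ 0.46  0.63  1.67 -0.    0.84  0.21]
1 [ 0.4   0.62  1.7  -0.    0.83  0.15]
1 [ 0.17  0.61  1.73 -0.    0.81  0.21]
1 [-0.1   0.58  1.79 -0.    0.77 -0.06]
-1 [ 0.46  0.63  1.67 -0.    0.84 -2.93]
-1 None
-1 [ 0.17  0.61  1.73 -0.    0.81 -2.93]
-1 None
```

```bash
sed -i 's/FLIP=-1/FLIP=1/' push.py
python3 - <<'E'
from push import *
a=np.array([.5436,.2165,-1.321]); b=bay2w(-.135)
move_gripper(.060)
move_ptp(*tool(a,.125,.15)); servo_line(*tool(a,.125),rate=.12)
print("z",current_position(),current_force().round(2) if hasattr(current_force(),'round') else current_force(),current_finger_gap())
hit=servo_line(*tool(a,.080),rate=.02,contact_N=1.0)
t=np.array(current_position()); d=-(t[:2]-a[:2])@[np.cos(a[2]),np.sin(a[2])]
print(hit,"contact back",d,current_force(),current_clock())
for p in arc(a,b,6):
    servo_line(*tool(p,min(d,.087)),rate=.05); print(np.round(current_force(),1),np.round(current_torque(),2))
p=b; servo_line(*tool(b,.11),rate=.1); servo_line(*tool(b,.2,.16),rate=.2)
caps=[capture(n) for n in("top","side")]
cv2.imwrite("pics/top2.png",caps[0]["image"])
for k in (caps[:1],caps[1:],caps): r=fit_pallet(k,b); print(r, w2bay(r[0]).round(4))
print(current_clock())
E
```

```text
z [0.5133071  0.33793849 0.00673434] [-0.14 -0.46  0.28] 0.05994524460836657
True contact back 0.08545098562792115 [-0.41985337 -0.47410316 -0.97956536] 6.725
[-0.4  0.2  0.1] [-0.11  0.07 -0.02]
[0.4 0.  0.1] [-0.06  0.    0.01]
[ 0.2  0.6 -0.4] [-0.07  0.06 -0.07]
[-0.1 -0.2 -0.1] [-0.09  0.02 -0.  ]
[-0.3 -0.1  0.5] [-0.06  0.04 -0.01]
[-0.1  0.4 -0.7] [-0.07  0.05 -0.  ]
(array([ 0.56383371,  0.08077771, -1.57726391]), np.float64(0.02629256306103004)) [-0.1334  0.0021  0.0307]
(array([ 0.54774038,  0.08141158, -1.32215127]), np.float64(0.5897477541491143)) [-0.1335 -0.014   0.2858]
(array([ 0.56294605,  0.08056559, -1.59742148]), np.float64(0.6474192093595866)) [-0.1332  0.0012  0.0106]
11.925
```

Run:
```python
from push import *
a=np.array([.5638,.0808,-1.580]); b=bay2w(-.085)
servo_line(*tool(a,.105,.05),rate=.2); servo_line(*tool(a,.100),rate=.1)
print(servo_line(*tool(a,.085),rate=.015,contact_N=1.2))
for p in arc(a,b,3):
    servo_line(*tool(p),rate=.04); print(np.round(current_force(),1))
servo_line(*tool(b,.11),rate=.1); servo_line(*tool(b,.2,.16),rate=.2)
c=capture("top"); r=fit_pallet([c],b); print(r, w2bay(r[0]).round(4),current_clock())
im=cv2.resize(c["image"],None,fx=5,fy=5,interpolation=cv2.INTER_CUBIC)
G=np.array([[x,y*.068,.031] for x in(0,.12) for y in(-1,1)]+[[x,y*.0517,.025] for x in(0,.2) for y in(-1,1)])
for P in np.vstack([place(G,BAY),place(HULL,r[0])]):
    cv2.circle(im,tuple(((proj(c,P[None])[0]+.5)*5).astype(int).tolist()),3,(0,255,0),-1)
cv2.imwrite("pics/top3.png",im[175*5:175*5+450,230*5:230*5+800])
```

```text
True
[ 0.   0.8 -0.4]
[0.4 0.5 1.1]
[-0.2  0.7  0.4]
(array([ 0.56232003,  0.03130391, -1.60027221]), np.float64(0.026064740110508047)) [-0.084   0.0024  0.0077] 17.4833
```

View pics/top3.png

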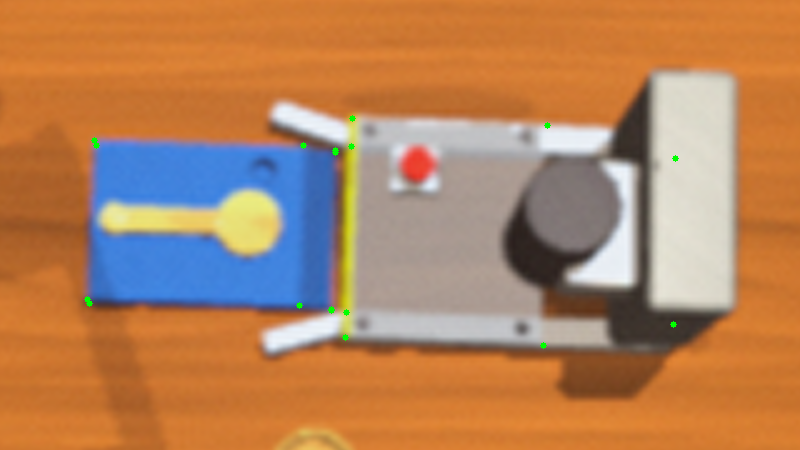

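Run:
```python
from push import *
a=np.array([.5623,.0313,-1.6003]); b=bay2w(-.045)
def st(l): 
    t=np.array(current_position()); print(l,"tool-> pallet x",(w2bay(np.r_[t[:2],BAY[2]])[:2]+[.085,0]).round(4),np.round(current_force(),1),round(current_clock(),2))
servo_line(*tool(a,.105,.05),rate=.2); servo_line(*tool(a,.098),rate=.1)
print(servo_line(*tool(a,.0845),rate=.015,contact_N=1.2)); st("contact")
for p in arc(a,b,2):
    h=servo_line(*tool(p),rate=.03,contact_N=7); st(h)
    if h: break
else:
    h=servo_line(*tool(bay2w(-.004)),rate=.015,contact_N=6); st(h)
    if not h: h=servo_line(*tool(bay2w(.037)),rate=.008,contact_N=5); st(h)
c=capture("side"); cv2.imwrite("pics/side4.png",cv2.resize(c["image"][110:260,200:400],None,fx=4,fy=4,interpolation=cv2.INTER_CUBIC))
for s in spot_in("side","pin"): print(s["conf"],world_pts(c,s["xy"]))
```

```text
True
contact tool-> pallet x [-0.0846  0.0014] [0.5 0.7 0.6] 19.73
False tool-> pallet x [-0.0637  0.0087] [ 0.6 -0.  -0.3] 20.62
False tool-> pallet x [-0.0447 -0.0003] [-0.9 -0.3 -0. ] 21.48
True tool-> pallet x [-0.0297 -0.0004] [ 0.1 -0.1  0. ] 22.76
0.44 [[0.77827687 0.00771391 0.02019499]]
```

View pics/side4.png

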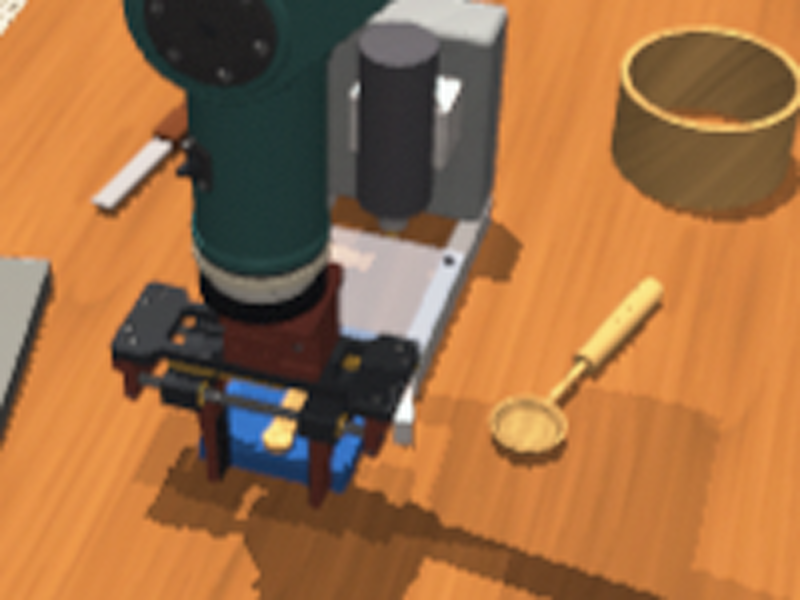

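The side view shows both fingers square on the trailing edge at (215,475) and (318,505), with the pallet's front under the guard. The stop at x = −30 mm is exactly where the ramp meets the pin. I'll go on slowly with a somewhat higher threshold.

```bash
cat > creep.py <<'E'
from push import *
import sys
def st(l): 
    t=np.array(current_position()); print(l,"x",(w2bay(np.r_[t[:2],BAY[2]])[:2]+[.085,0]).round(4),np.round(current_force(),1),round(current_clock(),2))
E
python3 - <<'E'
from creep import *
h=servo_line(*tool(bay2w(-.018)),rate=.01,contact_N=10); st(h)
if not h: h=servo_line(*tool(bay2w(-.002)),rate=.012,contact_N=8); st(h)
c=capture("top"); cv2.imwrite("pics/top4.png",cv2.resize(c["image"][175:265,240:400],None,fx=5,fy=5,interpolation=cv2.INTER_CUBIC))
E
```

```text
False x [-0.0189 -0.0007] [ 0.4  4.5 -3.1] 24.27
False x [-0.002  0.   ] [-0.8  2.4 -2.5] 25.75
```

View pics/top4.png

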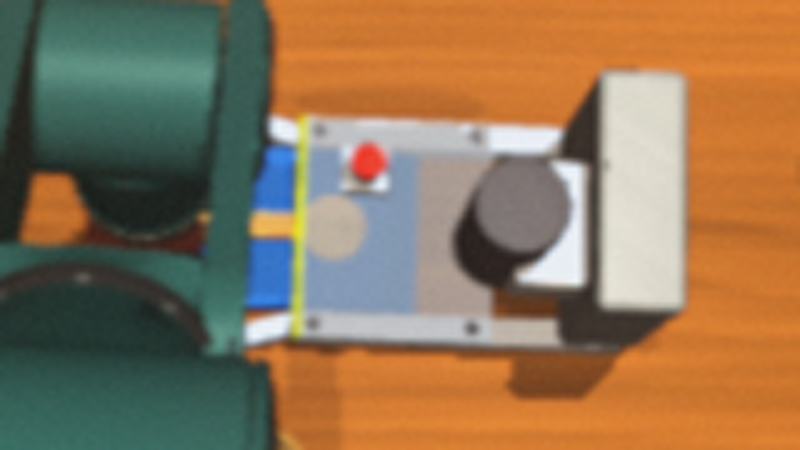

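The top view shows the pallet straight between the rails under the guard, with its leading edge at column 417 (about 72 mm in) and the red cap raised at (369,160). Now the final creep.

Run:
```python
from creep import *
h=servo_line(*tool(bay2w(.037)),rate=.008,contact_N=5); st(h)
sleep(.3); st("after")
```

```text
True x [ 0.0103 -0.0002] [-0.   0.5  0.1] 27.88
after x [ 0.0099 -0.001 ] [-0.1  0.  -0.2] 28.18
```

It stopped sharply at x ≈ 10 mm, where the lock is expected. I'll back off and check the pallet pose and cap height.

Run:
```python
from creep import *
b=bay2w(.010)
servo_line(*tool(b,.11),rate=.06); servo_line(*tool(b,.24,.2),rate=.25); goto_joints([1.0]+list(current_joint_pos())[1:])
for n in("top","side"):
    c=capture(n)
    hsv=cv2.cvtColor(c["image"],cv2.COLOR_BGR2HSV); H,S,V=cv2.split(hsv)
    v,u=np.nonzero(c["range_z"]>0); P=world_pts(c,np.c_[u,v]); h,s,vv=H[v,u],S[v,u],V[v,u]
    r=(abs(P[:,0]-.589)<.03)&(abs(P[:,1]+.09)<.03)&((h<6)|(h>174))&(s>180)&(vv>110)&(P[:,2]>.03)
    print(n,"cap",r.sum(),np.median(P[r],0).round(4),P[r].min(0).round(4),P[r].max(0).round(4))
    bl=(H>100)&(H<130)&(S>150)&(V>60); bl[:,:]=bl
    yy,xx=np.nonzero(bl); X=world_pts(c,np.c_[xx,yy],.016); q=np.array([w2bay(np.r_[x[:2],0])[:2] for x in X]); k=(abs(q[:,1])<.06)&(q[:,0]<.1)&(q[:,0]>-.1)
    print("blue bay-frame extent",q[k].min(0).round(4),q[k].max(0).round(4))
    x0,y0=((240,175),(200,110))[n=="side"]
    cv2.imwrite(f"pics/{n}5.png",cv2.resize(c["image"][y0:y0+(90 if n=="top" else 150),x0:x0+160],None,fx=4 if n=="side" else 5,fy=4 if n=="side" else 5,interpolation=cv2.INTER_CUBIC))
print(current_clock())
```

```text
top cap 20 [ 0.5879 -0.0927  0.0625] [ 0.5812 -0.0988  0.0589] [ 0.5963 -0.0869  0.0667]
blue bay-frame extent [-0.0608 -0.0463] [-0.0051  0.0494]
side cap 31 [ 0.5898 -0.0902  0.0591] [ 0.5801 -0.1031  0.0557] [ 0.5994 -0.0824  0.0637]
blue bay-frame extent [-0.0759 -0.0495] [0.0033 0.0508]
31.625
```

View pics/side5.png

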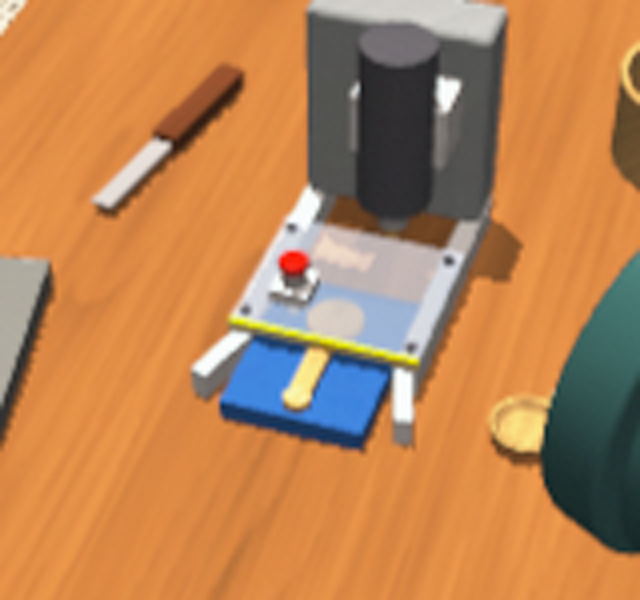

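The side view shows the pallet straight in the bay. The cap at (293,262) is back at its empty-bay height of 59 mm, where a riding pin would read about 67 mm, so the pin is in the hole. The arm is clear.

```bash
python3 -c "
from bench import *
print(close_job())"
```

```text
the job is handed in; nothing more can be done
None
```

The pallet is loaded and the job is handed in: the pin is down in the hole with the pallet's middle about 10 mm in and in line, and the arm let go and moved clear (about 32 s on the robot's clock); the hand-in call gave no verdict.

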